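# Open the blue hatch of the chill bench

### The job

Open the well under the blue-handled hatch of the small chill bench: lift that hatch off its recessed seat, slide it sideways along its channels and set it down flat in the middle of the raised parking deck between the two wells. Leave the orange-handled hatch shut, where it is.

Things in the scene. Friction and masses are not known exactly. Their poses are not given: they have to be found in the camera images.
- chill_bench: Low white bench, fixed, 86 (own x) by 240 (own y) by 120 mm high. Origin: centre of its underside, z up. Wells centred at y = +76 and -76 mm; raised deck between. Each well is shut by a loose aluminium plate, 70 (x) by 70 (y) by 6 mm, in a recessed seat 90 mm above the origin. Both long walls form channels for the plate edges (3 mm play each side). End walls 108 mm high.
- deck_middle (a point): Centre of the steel parking deck's top, 100 mm above the bench's origin, over it; deck 76 mm along bench y. It lies 10 mm above the seats: a hatch slides only once lifted 10 mm. Channel lips (30 mm and more from the bench's y axis, 120 mm high) let a hatch rise 20 mm at most from its seat; 15 mm is right. No end stop at the middle.
- blue_hatch_grip (a point): Centre of the blue handle bar of the hatch to open (about 250 g, seated over either well). Bar 54 mm along bench x, 12 mm along bench y, 14 mm high, on a post at each end; pinch it from above across the 12 mm. It is over the plate's centre, 48 mm above the plate's underside: 138 mm above the bench's origin when seated, 148 mm on the deck. Axes as the bench's.
- orange_hatch_grip (a point): The same point of the orange handle bar on the other hatch, alike in size, seated over the other well; it stays shut.

How it is judged:
By the outcome, as a careful person would: the job done as asked, in the order asked, and still so for the second after the job is handed in, with the robot touching nothing.
It also fails if it takes over 32 s, if anything falls off the work surface, if the arm or the gripper's body presses on something with over 40 N, if the wrist force passes 120 N, or if a joint passes its speed limit or range.

### The arm

A 6-joint arm with a two-finger parallel gripper is mounted at the origin on a cart in front of the work surface, level with it; the furniture and walls round the work are solid. World frame = base frame: x ahead of the robot, y to its left, z up, the work surface at z = 0. Lengths are in m, angles in rad, forces in N, time in s.
With the tool pointing down it reaches from about 0.25 to 0.725 m from the base axis. Payload 4 kg.
Tool frame: the origin (TCP) lies at the very end of the fingers, on their centre line; the grasp point (between the pads) lies 19 mm behind it (bot.pinch_z is the distance from the TCP to the grasp point, in m); z points along the fingers, x is the direction in which the jaws open and shut, and the axes are right-handed (so a half turn about z gives the same grasp; the last joint's range is limited). The gripper opens to 85 mm and grips with 20 to 120 N. Pads are 22 mm wide; open, the fingers measure 114 mm over their backs; the gripper's body (76 mm by 85 mm) begins 54 mm behind the grasp point. The pads swing forward as they close: fully open they stand 13 mm farther back than shut.
Start: joints at [-1.12, 0.241, 0.005, 1.335, 0, 1.571], TCP at [0.218, -0.45, 0.199] pointing down, gripper open.
Joint ranges: [-2.72, 2.72], [-1.05, 1.87], [-1.09, 1.28], [-1.99, 2.15], [-1.42, 1.44], [-3.14, 3.14]. Speed limits (rad/s): [2.79, 2.79, 3.14, 3.14, 3.14, 3.14].

### API

Orientations are given as a unit quaternion [x, y, z, w].
In Python, from workcell import bot gives the robot as it stands. The module is installed in compiled form; this text tells all that it offers.
- The arm moves only by the shell command python3 -m inch 'ROWS'. ROWS is JSON, a list of rows, each a list of 7 numbers: the shift along the tool's x, y, z scaled (see below), then the turn, a rotation vector about the tool's x, y, z scaled (see below), then the gripper command: -1 is fully open, 1 is shut, values between are in proportion. In form: [[x, y, z, wx, wy, wz, gripper], ...]. A call has exactly 8 rows; each row shifts and turns the commanded pose from where the row before left it, along the tool's axes as they then stand; what a row does not reach is not made up. The controller multiplies each number of a shift by 2.5 cm and each number of a turn by 180 degrees. A row lasts 1/10 s, in which the tool goes at most 50 mm and 8.59 degrees, less where a joint would pass 70% of its speed; a pose out of reach is approached as far as the arm can. A call with a number of a shift or a turn outside -1 to 1 is refused whole. A call with a gripper value outside its range is refused whole. The fingers move at their own pace and stop on an object; the grip force is fixed at half the most. Time passes only in rows, so rows that do not move let the fingers close, or fill a call up. It gives the time, the measured TCP pose, the force and the opening at its end, in the units of the state.
- bot.get_obs(): the state, without advancing time (a new reading comes with each control period).
- bot.camera(name): name is "side" or "top"; returns (picture, depth): 384x512x3 uint8, blue, green, red; 384x512 float32, m along the optical axis (not along the pixel's ray), 0 where there is no reading.
- bot.get_calibration(name): a dict with "vfov" (degrees; the focal length in pixels is half the picture's height over the tangent of half this angle, whatever the lens; pixels are square), "cx", "cy" (the principal point, pixels), "dist_coeffs" ([k1, k2, p1, p2, k3] as OpenCV has them; the pictures are not rectified), "R" (3x3) and "t" (3): a world point X has camera coordinates R X + t. Camera axes: x right, y down, z forward; pixel columns grow to the right and rows downward; lengths in m; the calibration is good to about 2 mm. A picture is of the moment at which its call begins. get_calibration takes no time and is no camera call.
- bot.job_done(): hands the job in, once; it reports no verdict.
The state is a dict: "clock": time; "joint_pos": joint angles; "joint_vel": joint speeds; "tau": joint torques, N m; "eef_pos": TCP position; "tool_rot": TCP orientation; "ft_force": force on the tool from outside, world axes, zero at the start; "ft_torque": the same for the moment, N m; "grip_width": finger opening in m.
Only numpy, scipy, OpenCV 4.12 (cv2) and the standard library are available. Lean on these libraries where they do the work, as an engineer would, in place of code of your own. Each camera call takes 0.05 s, during which the arm holds its last target.

## Working session

There is one attempt and no reset: what is moved stays moved. The work goes in short steps, Python scripts to look and compute and a shell command to move; the robot and the scene stay as the last step left them, time stands still between calls to the robot, and variables do not carry over. Pictures are saved under pics/ and viewed, and the job is handed in when it is done.

```bash
mkdir -p pics; cat > h.py <<'E'
import numpy as np,cv2
from workcell import bot
def cal(n):
    c=bot.get_calibration(n);f=192/np.tan(np.radians(c["vfov"])/2)
    K=np.array([[f,0,c["cx"]],[0,f,c["cy"]],[0,0,1]]);return K,np.array(c["dist_coeffs"],float),np.array(c["R"]),np.array(c["t"])
def pt(n,u,v,z):
    K,d,R,t=cal(n);p=cv2.undistortPoints(np.array([[[u,v]]],float),K,d)[0,0]
    r=R.T@np.array([p[0],p[1],1]);o=-R.T@t;return o+r*(z-o[2])/r[2]
def ptd(n,u,v,D):
    K,d,R,t=cal(n);p=cv2.undistortPoints(np.array([[[u,v]]],float),K,d)[0,0]
    return R.T@(np.array([p[0],p[1],1])*D-t)
def cloud(n,D):
    K,d,R,t=cal(n);v,u=np.mgrid[0:384,0:512]
    p=cv2.undistortPoints(np.stack([u,v],-1).reshape(-1,1,2).astype(float),K,d)[:,0]
    P=np.c_[p,np.ones(len(p))]*D.reshape(-1,1);return ((P-t)@R).reshape(384,512,3)
E
python3 - <<'E'
from h import *
for n in("top","side"):
    I,D=bot.camera(n);cv2.imwrite(f"pics/{n}0.png",I);np.save(f"{n}0.npy",D)
    K,d,R,t=cal(n);print(n,K[0,0],d,-R.T@t,R.round(2))
print(bot.get_obs())
E
```

```text
top 374.7164332888316 [-0.09490581  0.          0.          0.          0.        ] [ 0.30648439 -0.01773621  0.96048904] [[ 0.17 -0.99  0.  ]
 [-0.97 -0.17 -0.2 ]
 [ 0.2   0.03 -0.98]]
side 388.913596146369 [-0.01331203  0.          0.          0.          0.        ] [0.15160195 0.64473838 0.50888963] [[-0.89 -0.46  0.02]
 [-0.23  0.41 -0.88]
 [ 0.4  -0.78 -0.47]]
{'clock': 0.1, 'joint_pos': array([-1.11997809e+00,  2.41354173e-01,  3.87027717e-03,  1.33521940e+00,
       -2.22188246e-05,  1.57079542e+00]), 'joint_vel': array([-0.00042132, -0.0014585 ,  0.00297487,  0.00064676, -0.00193106,
        0.00088139]), 'tau': array([ 1.16502975e-03, -3.73138154e+01,  2.53010470e+01,  1.08311398e-02,
       -3.51385575e-05,  1.02802716e-06]), 'eef_pos': array([ 0.21757012, -0.44948215,  0.19839812]), 'tool_rot': array([ 8.47260791e-01, -5.31176282e-01, -8.13750277e-04, -4.97056306e-04]), 'ft_force': array([-0.25384994, -0.48667455, -0.37993371]), 'ft_torque': array([-0.01048152,  0.03255568,  0.01981739]), 'grip_width': 0.08526938801686249}
```

View pics/top0.png

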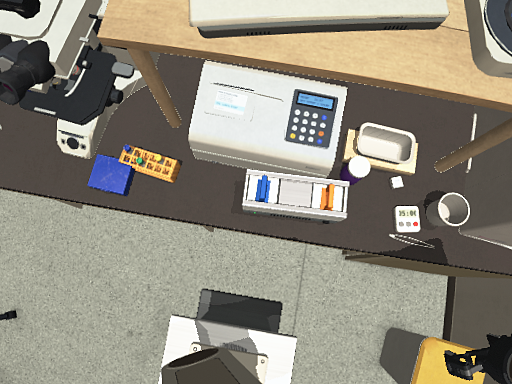

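View pics/side0.png

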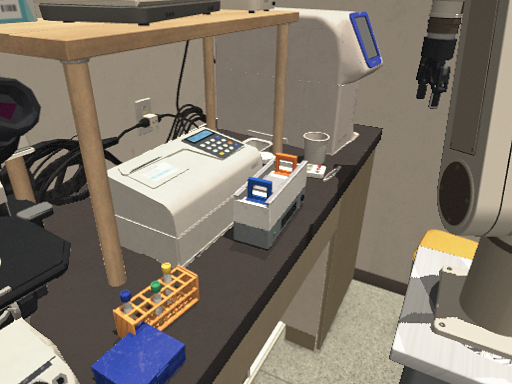

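```bash
python3 - <<'E'
from h import *
I=cv2.imread("pics/top0.png");c=cv2.resize(I[155:235,230:360],None,fx=6,fy=6,interpolation=cv2.INTER_CUBIC);cv2.imwrite("pics/topc.png",c)
S=cv2.imread("pics/side0.png");c=cv2.resize(S[140:250,225:320],None,fx=5,fy=5,interpolation=cv2.INTER_CUBIC);cv2.imwrite("pics/sidec.png",c)
for n,J in(("top",I),("side",S)):
    D=np.load(n+"0.npy");P=cloud(n,D);H=cv2.cvtColor(J,cv2.COLOR_BGR2HSV)
    reg=np.zeros(D.shape,bool)
    if n=="top":reg[160:230,235:355]=1
    else: reg[145:215,235:310]=1
    for nm,lo,hi in(("blue",100,125),("orange",5,22)):
        m=reg&(H[...,0]>=lo)&(H[...,0]<=hi)&(H[...,1]>140)&(H[...,2]>80)&(D>0)
        Q=P[m];zt=np.percentile(Q[:,2],95);T=Q[Q[:,2]>zt-.008]
        c,(w,h),a=cv2.minAreaRect((T[:,:2]*1000).astype(np.float32))
        print(n,nm,m.sum(),len(T),"ztop",zt.round(4),"med",np.median(T,0).round(4),"rect",np.round(c,1),round(w,1),round(h,1),round(a,1))
    # table & wall top
Pt=cloud("top",np.load("top0.npy"))
for u,v in((220,210),(240,215),(375,200),(297,192),(297,180),(297,212),(297,172),(270,120),(230,150),(355,168),(320,30)):
    print(u,v,Pt[v,u].round(4))
E
```

```text
top blue 277 119 ztop 0.1456 med [ 0.4786 -0.0148  0.1436] rect [480.1 -14.7] 51.6 11.8 3.1
top orange 281 113 ztop 0.1453 med [ 0.4843 -0.1661  0.1432] rect [ 485.6 -166.6] 52.0 10.4 4.3
side blue 342 125 ztop 0.145 med [ 0.4788 -0.0097  0.143 ] rect [536.6 -56.7] 36.3 188.4 52.9
side orange 279 100 ztop 0.1444 med [ 0.4836 -0.1623  0.1416] rect [ 485.3 -165.2] 51.2 13.2 0.0
220 210 [ 0.4305  0.0857 -0.0014]
240 215 [0.4259 0.0321 0.0027]
375 200 [ 0.5249 -0.3111 -0.0023]
297 192 [ 0.4901 -0.0953  0.0976]
297 180 [ 0.5141 -0.0896  0.1166]
297 212 [ 0.4414 -0.1011  0.1091]
297 172 [ 0.5473 -0.0912  0.063 ]
270 120 [ 0.6335 -0.0053  0.1551]
230 150 [0.5581 0.0758 0.1199]
355 168 [ 0.5714 -0.2244  0.0983]
320 30 [ 0.6716 -0.0627  0.4558]
```

View pics/topc.png

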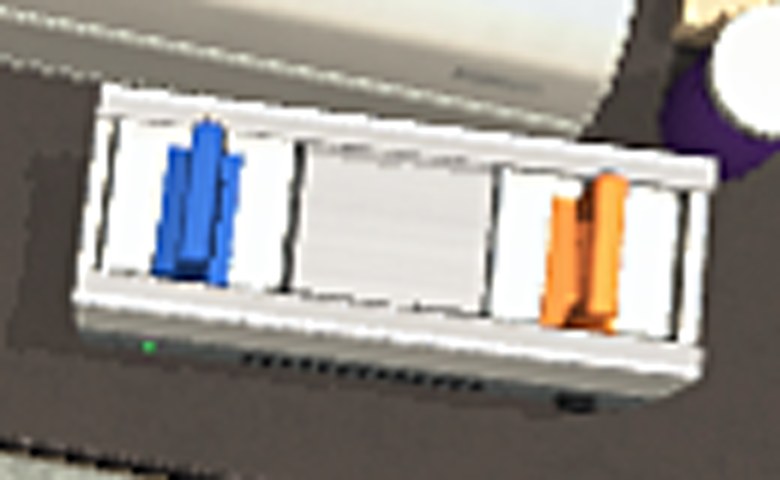

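View pics/sidec.png

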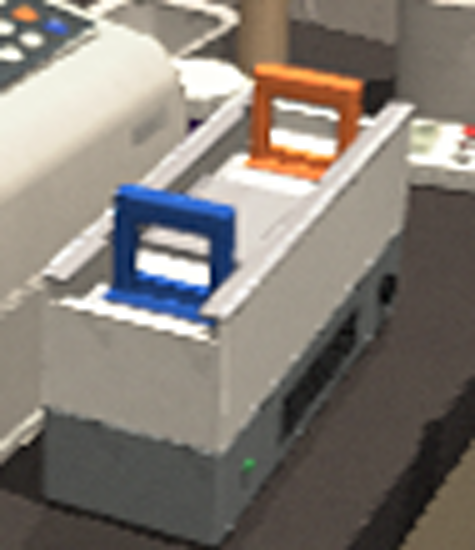

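```bash
cat > fit.py <<'E'
from h import *
from scipy.optimize import least_squares
t=lambda x,y:(230+(x+.5)/6-.5,155+(y+.5)/6-.5)
s=lambda x,y:(225+(x+.5)/5-.5,140+(y+.5)/5-.5)
obs={"top":[((43,120,120),t(102,84)),((43,-120,120),t(718,158)),((-43,120,120),t(72,297)),((-43,-120,120),t(700,352)),
 ((27,76,145),t(209,119)),((-27,76,145),t(194,264)),((27,-76,145),t(612,172)),((-27,-76,145),t(597,322))],
"side":[((43,120,120),s(48,275)),((-43,120,120),s(213,318)),((-43,-120,120),s(412,103)),((-43,120,0),s(217,543)),
 ((27,82,145),s(118,186)),((-27,82,145),s(236,208)),((27,-70,145),s(256,65)),((-27,-70,145),s(362,82))]}
def res(p,n):
    c,si=np.cos(p[2]),np.sin(p[2]);K,d,R,tt=cal(n)
    X=np.array([o[0] for o in obs[n]])/1000
    W=np.c_[p[0]+c*X[:,0]-si*X[:,1],p[1]+si*X[:,0]+c*X[:,1],X[:,2]]
    return (cv2.projectPoints(W,cv2.Rodrigues(R)[0],tt,K,d)[0][:,0]-np.array([o[1] for o in obs[n]])).ravel()
for ns in(["top"],["side"],["top","side"]):
    r=least_squares(lambda p:np.concatenate([res(p,n) for n in ns]),[.48,-.09,.04],loss="soft_l1")
    p=r.x;print(ns,p[:2].round(4),np.degrees(p[2]).round(2));print(r.fun.reshape(-1,2).round(1).tolist())
    print("blue",p[0]-np.sin(p[2])*.076,p[1]+np.cos(p[2])*.076)
E
python3 fit.py
```

```text
['top'] [ 0.4833 -0.0908] 2.49
[[-0.4, -0.4], [-0.2, 0.1], [-0.3, 0.6], [-0.0, 4.4], [0.2, 0.2], [-0.2, -0.4], [0.4, -0.2], [0.8, -1.6]]
blue 0.47998000685053405 -0.014852603025879513
['side'] [ 0.4833 -0.0955] 2.26
[[-1.2, -1.8], [3.4, -1.2], [1.5, -0.3], [0.6, 1.9], [-0.2, -0.2], [-0.6, 0.6], [-0.2, -0.1], [-0.7, 0.5]]
blue 0.4803127709151762 -0.019555397483723078
['top', 'side'] [ 0.4828 -0.0915] 2.51
[[-0.2, -0.1], [0.0, 0.3], [-0.0, 0.8], [0.3, 4.6], [0.4, 0.5], [0.0, -0.1], [0.7, -0.0], [1.1, -1.3], [-1.8, -0.9], [3.0, -0.2], [0.9, 0.3], [0.2, 3.0], [-0.8, 0.6], [-1.1, 1.5], [-0.9, 0.4], [-1.2, 1.1]]
blue 0.479517084060756 -0.015557368582362036
```

```bash
python3 -m inch '[[0,0,-0.4,0,0,-0.047,-1],[0,0,-0.4,0,0,-0.047,-1],[0,0,0,0,0,-0.047,-1],[0,0,0,0,0,-0.047,-1],[0,0,0,0,0,-0.047,-1],[0,0,0,0,0,-0.047,-1],[0,0,0,0,0,-0.047,-1],[0,0,0,0,0,-0.047,-1]]'
python3 -m inch '[[0,0,0,0,0,-0.047,-1],[0,0,0,0,0,-0.047,-1],[0,0,0,0,0,-0.047,-1],[0,0,0,0,0,-0.047,-1],[0,0,0,0,0,-0.047,-1],[0,0,0,0,0,-0.047,-1],[0,0,0,0,0,-0.047,-1],[0,0,0,0,0,-0.047,-1]]'
python3 -m inch '[[0,0,0,0,0,-0.0393,-1],[0,0,0,0,0,-0.0393,-1],[0,0,0,0,0,-0.0393,-1],[0,0,0,0,0,0,-1],[1,0.66,0,0,0,0,-1],[1,0.66,0,0,0,0,-1],[1,0.66,0,0,0,0,-1],[1,0.66,0,0,0,0,-1]]'
cat > st.py <<'E'
from h import *
from scipy.spatial.transform import Rotation as Ro
import sys
o=bot.get_obs();R=Ro.from_quat(o["tool_rot"]).as_matrix()
print(o["clock"],o["eef_pos"].round(4),"xang",np.degrees(np.arctan2(R[1,0],R[0,0])).round(2),"z",R[:,2].round(4),"F",o["ft_force"].round(1),"T",o["ft_torque"].round(2),"w",o["grip_width"].round(4),"j",o["joint_pos"].round(2))
if len(sys.argv)>3:
    g=np.array([float(a) for a in sys.argv[1:4]]);print("tool units to goal",(R.T@(g-o["eef_pos"])/.025).round(3))
E
python3 st.py .480 -.016 .209
```

```text
clock: 0.9
eef_pos: [0.2177, -0.4497, 0.2187]
tool_rot: [0.999, 0.034, -0.0, -0.001]
ft_force: [-0.3, -0.5, -0.6]
grip_width: 0.0855
clock: 1.7
eef_pos: [0.2177, -0.4497, 0.2187]
tool_rot: [0.811, 0.585, 0.0, -0.001]
ft_force: [0.4, -0.4, 0.1]
grip_width: 0.0856
clock: 2.5
eef_pos: [0.2798, -0.3462, 0.2189]
tool_rot: [0.693, 0.721, 0.0, -0.0]
ft_force: [0.6, -0.5, -0.2]
grip_width: 0.0855Traceback (most recent call last):
  File "st.py", line 5, in <module>
    print(o["clock"],o["eef_pos"].round(4),"xang",np.degrees(np.arctan2(R[1,0],R[0,0])).round(2),"z",R[:,2].round(4),"F",o["ft_force"].round(1),"T",o["ft_torque"].round(2),"w",o["grip_width"].round(4),"j",o["joint_pos"].round(2))
                                                                                                                                                                                ^^^^^^^^^^^^^^^^^^^^^
AttributeError: 'float' object has no attribute 'round'
```

```bash
sed -i 's/o\["grip_width"\].round(4)/round(o["grip_width"],4)/' st.py; python3 st.py .480 -.016 .209
```

```text
2.5 [ 0.2798 -0.3462  0.2189] xang 92.21 z [-3.e-04  5.e-04 -1.e+00] F [ 0.6 -0.5 -0.2] T [ 0.02  0.04 -0.03] w 0.0855 j [-0.89  0.12 -0.09  1.36  0.   -0.93]
tool units to goal [12.891  8.51   0.401]
```

```bash
python3 -m inch '[[1,0.66,0,0,0,0,-1],[1,0.66,0,0,0,0,-1],[1,0.66,0,0,0,0,-1],[1,0.66,0,0,0,0,-1],[1,0.66,0,0,0,0,-1],[1,0.66,0,0,0,0,-1],[1,0.66,0,0,0,0,-1],[1,0.66,0,0,0,0,-1]]'
python3 -m inch '[[1,0.66,0,0,0,0,-1],[1,0.66,0,0,0,0,-1],[1,0.66,0,0,0,0,-1],[1,0.66,0,0,0,0,-1],[0.89,0.59,0,0,0,0,-1],[0,0,0.5,0,0,0,-1],[0,0,0.5,0,0,0,-1],[0,0,0,0,0,0,-1]]'
python3 st.py .480 -.016 .119
python3 - <<'E'
from h import *
for n in("top","side"):
    I,D=bot.camera(n);cv2.imwrite(f"pics/{n}1.png",I);np.save(f"{n}1.npy",D)
    a=I[100:260,210:370] if n=="top" else I[90:250,200:360]
    cv2.imwrite(f"pics/{n}1c.png",cv2.resize(a,None,fx=3.7,fy=3.7,interpolation=cv2.INTER_CUBIC))
E
```

```text
clock: 3.3
eef_pos: [0.4034, -0.1408, 0.2191]
tool_rot: [0.693, 0.721, -0.0, -0.0]
ft_force: [0.1, -0.6, -0.0]
grip_width: 0.0851
clock: 4.1
eef_pos: [0.4771, -0.016, 0.1923]
tool_rot: [0.693, 0.721, -0.001, -0.002]
ft_force: [0.4, 0.4, -0.3]
grip_width: 0.0854
4.1 [ 0.4771 -0.016   0.1923] xang 92.32 z [-4.3e-03  1.0e-04 -1.0e+00] F [ 0.4  0.4 -0.3] T [-0.03  0.03  0.05] w 0.0854 j [-0.03  0.2  -0.06  1.31 -0.   -0.07]
tool units to goal [-0.004  0.127  2.93 ]
```

View pics/side1c.png

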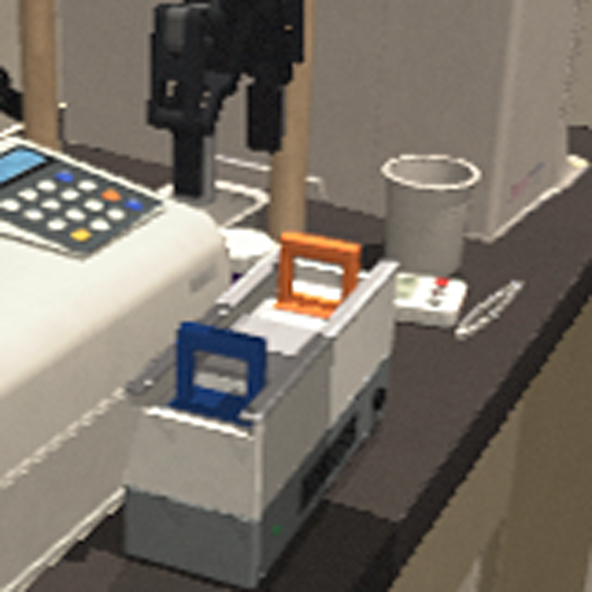

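View pics/top1c.png

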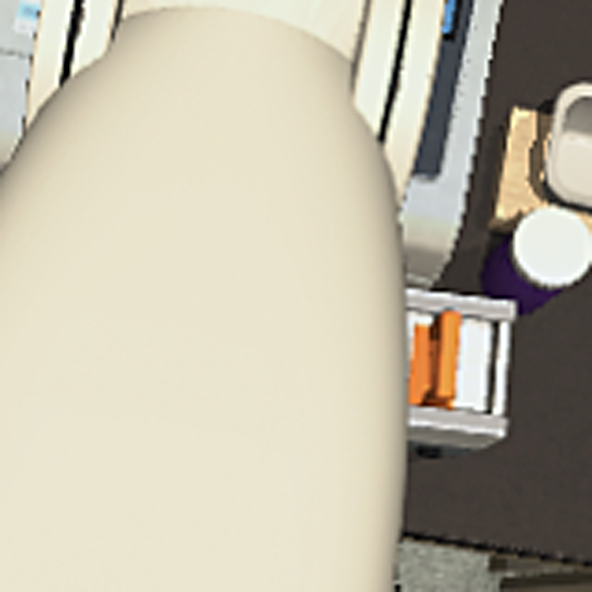

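```bash
python3 -m inch '[[0,0.06,0.5,0,0,0,-1],[0,0.06,0.5,0,0,0,-1],[0,0,0.5,0,0,0,-1],[0,0,0.5,0,0,0,-1],[0,0,0.5,0,0,0,-1],[0,0,0.4,0,0,0,-1],[0,0,0,0,0,0,-0.2],[0,0,0,0,0,0,-0.2]]'
python3 st.py .480 -.016 .119
python3 - <<'E'
from h import *
n="side";I,D=bot.camera(n);np.save("side2.npy",D);cv2.imwrite("pics/side2.png",I)
cv2.imwrite("pics/side2c.png",cv2.resize(I[130:220,220:320],None,fx=6,fy=6,interpolation=cv2.INTER_CUBIC))
E
```

```text
clock: 5.0
eef_pos: [0.4818, -0.0165, 0.1222]
tool_rot: [0.692, 0.722, 0.0, 0.0]
ft_force: [0.6, 0.3, 0.4]
grip_width: 0.0591
5.0 [ 0.4818 -0.0165  0.1222] xang 92.38 z [ 5.e-04 -0.e+00 -1.e+00] F [0.6 0.3 0.4] T [ 0.06 -0.01 -0.03] w 0.0591 j [-0.03  0.25 -0.18  1.13  0.   -0.08]
tool units to goal [ 0.021 -0.072  0.128]
```

View pics/side2c.png

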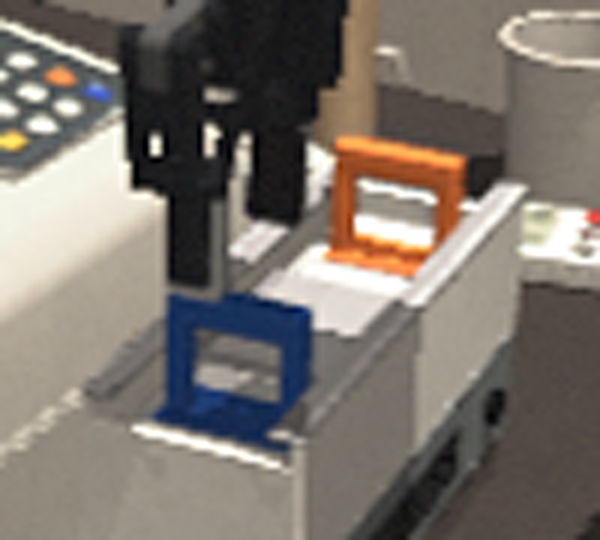

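```bash
python3 - <<'E'
from h import *
D=np.load("side2.npy");P=cloud("side",D)
for x,y in((190,270),(185,240),(218,270),(270,205),(260,180),(240,310),(180,310),(295,320),(400,150),(285,440)):
    u,v=220+x/6,130+y/6;print((x,y),D[int(round(v)),int(round(u))].round(3),P[int(round(v)),int(round(u))].round(4))
K,d,R,t=cal("side")
for X in([.48,.014,.125],[.48,-.046,.125],[.48,-.016,.145]):
    q=cv2.projectPoints(np.array([X]),cv2.Rodrigues(R)[0],t,K,d)[0][0,0];print(X,(q-[220,130])*6)
E
```

```text
(190, 270) 0.773 [0.4763 0.0275 0.1729]
(185, 240) 0.77 [0.479 0.027 0.183]
(218, 270) 0.777 [0.4707 0.021  0.1715]
(270, 205) 0.837 [ 0.484  -0.0464  0.1664]
(260, 180) 0.835 [ 0.4887 -0.0457  0.175 ]
(240, 310) 0.817 [ 0.4763 -0.009   0.1413]
(180, 310) 0.829 [ 0.5002 -0.0092  0.1353]
(295, 320) 0.809 [ 0.4561 -0.0104  0.1434]
(400, 150) 0.941 [ 0.4831 -0.1658  0.1441]
(285, 440) 0.784 [0.4389 0.0277 0.1194]
[0.48, 0.014, 0.125] [199.2956576  377.70096559]
[0.48, -0.046, 0.125] [276.02954582 309.9687074 ]
[0.48, -0.016, 0.145] [240.02436817 292.53176424]
```

View pics/side2.png

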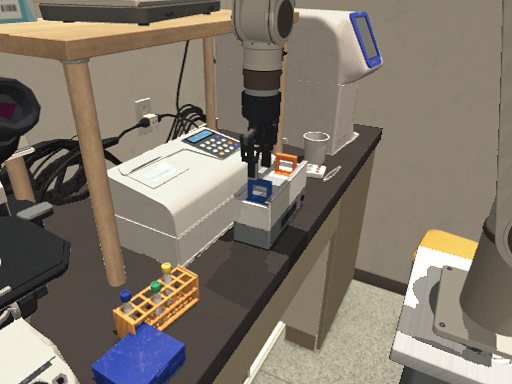

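```bash
python3 - <<'E'
from h import *
for f,c in(("side0",(.218,-.45)),("side1",(.477,-.016)),("side2",(.4818,-.0165))):
    P=cloud("side",np.load(f+".npy")).reshape(-1,3)
    m=(abs(P[:,0]-c[0])<.03)&(abs(P[:,1]-c[1])<.065)&(P[:,2]>.149)
    print(f,m.sum(),np.sort(P[m,2])[:6].round(4), [round(P[m&(s*(P[:,1]-c[1])>0.01),2].min(),4) for s in(1,-1)])
E
python3 st.py
```

```text
side0 2508 [0.2432 0.2436 0.2436 0.2437 0.2439 0.2439] [np.float64(0.2432), np.float64(0.244)]
side1 4193 [0.238  0.2382 0.2386 0.2387 0.2388 0.2388] [np.float64(0.2382), np.float64(0.238)]
side2 5115 [0.1585 0.1591 0.1591 0.1593 0.1594 0.1595] [np.float64(0.1585), np.float64(0.1591)]
5.05 [ 0.4822 -0.0164  0.1225] xang 92.39 z [ 0.0012 -0.     -1.    ] F [ 0.6 -0.3 -0.4] T [ 0.01 -0.02 -0.03] w 0.0523 j [-0.03  0.25 -0.18  1.13  0.   -0.08]
```

```bash
python3 -c "
from workcell import bot;print(bot.pinch_z,[a for a in dir(bot) if a[0]!='_'])"
python3 -m inch '[[0,0,-0.5,0,0,0,-0.2],[0,0,-0.5,0,0,0,0.7],[0,-0.07,0,0,0,0,0.7],[0,0,0,0,0,0,0.7],[0,0,0,0,0,0,0.7],[0,0,0,0,0,0,0.7],[0,0,0,0,0,0,0.7],[0,0,0,0,0,0,0.7]]'
python3 - <<'E'
from h import *
n="side";I,D=bot.camera(n);np.save("side3.npy",D)
cv2.imwrite("pics/side3c.png",cv2.resize(I[100:220,220:320],None,fx=5,fy=5,interpolation=cv2.INTER_CUBIC))
P=cloud("side",D).reshape(-1,3)
m=(abs(P[:,0]-.48)<.03)&(abs(P[:,1]+.016)<.065)&(P[:,2]>.149);print(np.sort(P[m,2])[:6])
E
python3 st.py .480 -.016 .119
```

```text
0.0187 ['Unreachable', 'camera', 'get_calibration', 'get_obs', 'job_done', 'pinch_z']
clock: 5.85
eef_pos: [0.4796, -0.0164, 0.1464]
tool_rot: [0.692, 0.722, -0.0, -0.0]
ft_force: [-0.2, -0.2, 0.4]
grip_width: 0.0127
[0.17736779 0.17838146 0.17861205 0.17907338 0.17947918 0.17959216]
5.9 [ 0.4797 -0.0164  0.1465] xang 92.41 z [-5.e-04  1.e-04 -1.e+00] F [ 0.7 -0.4  0.9] T [ 0.   -0.08  0.01] w 0.0127 j [-0.03  0.23 -0.15  1.19  0.   -0.08]
tool units to goal [0.014 0.013 1.098]
```

View pics/side3c.png

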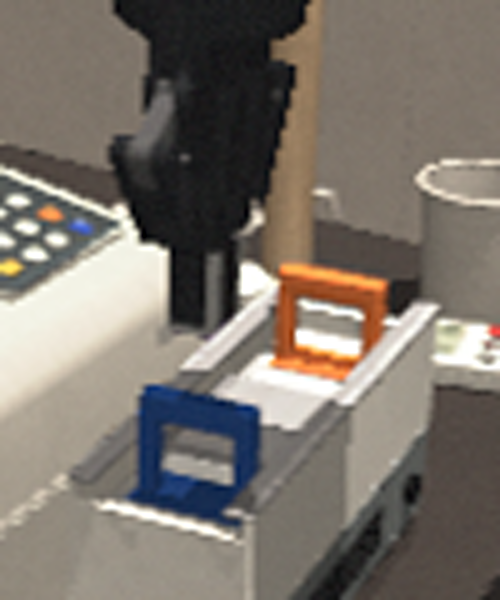

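```bash
python3 -m inch '[[0,0,0,0,0,0,-0.2],[0,0,0,0,0,0,-0.2],[0,0,0,0,0,0,-0.2],[0,0,0.3,0,0,0,-0.2],[0,0,0.4,0,0,0,-0.2],[0,0,0.4,0,0,0,-0.2],[0,0,0,0,0,0,-0.2],[0,0,0,0,0,0,1]]'
python3 -m inch '[[0,0,0,0,0,0,1],[0,0,0,0,0,0,1],[0,0,0,0,0,0,1],[0,0,0,0,0,0,1],[0,0,0,0,0,0,1],[0,0,0,0,0,0,1],[0,0,0,0,0,0,1],[0,0,0,0,0,0,1]]'
python3 - <<'E'
from h import *
n="side";I,D=bot.camera(n);np.save("side4.npy",D)
cv2.imwrite("pics/side4c.png",cv2.resize(I[100:220,220:320],None,fx=5,fy=5,interpolation=cv2.INTER_CUBIC))
E
python3 st.py .480 -.016 .119
```

```text
clock: 6.7
eef_pos: [0.4793, -0.0164, 0.1186]
tool_rot: [0.692, 0.722, -0.0, -0.001]
ft_force: [-0.1, -0.8, 0.1]
grip_width: 0.0379
clock: 7.5
eef_pos: [0.4798, -0.0164, 0.1192]
tool_rot: [0.692, 0.722, 0.0, 0.0]
ft_force: [0.6, -0.3, -0.4]
grip_width: 0.0001
7.55 [ 0.4798 -0.0164  0.1192] xang 92.41 z [-0. -0. -1.] F [0.2 1.  1.7] T [0.03 0.02 0.04] w 0.0001 j [-0.03  0.25 -0.19  1.12 -0.   -0.08]
tool units to goal [0.015 0.007 0.008]
```

View pics/side4c.png

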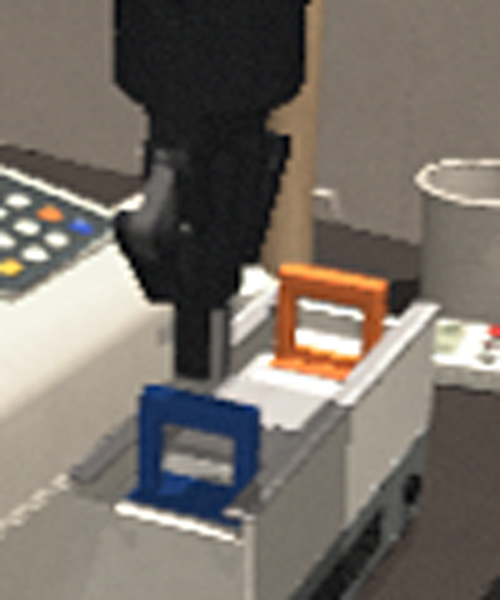

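```bash
python3 - <<'E'
from h import *
for f in("side4","side3","side2"):
    P=cloud("side",np.load(f+".npy")).reshape(-1,3)
    z0={"side4":.1475,"side3":.174,"side2":.155}[f]
    m=(abs(P[:,0]-.48)<.03)&(abs(P[:,1]+.016)<.065)&(P[:,2]>z0)&(P[:,2]<z0+.022)
    Q=P[m];print(f,len(Q),"zmin",Q[:,2].min())
    for lo in np.arange(-.07,.05,.01):
        S=Q[(Q[:,1]>=lo)&(Q[:,1]<lo+.01)]
        if len(S)>3:print(round(lo,3),len(S),"x",S[:,0].min().round(4),S[:,0].max().round(4),"z",S[:,2].min().round(4))
P=cloud("side",np.load("side0.npy")).reshape(-1,3)
E
```

```text
side4 78 zmin 0.15139346295468606
-0.02 25 x 0.4692 0.4914 z 0.1514
-0.01 50 x 0.4698 0.4884 z 0.1516
side3 106 zmin 0.1773677856511456
-0.03 27 x 0.4699 0.4758 z 0.1805
-0.01 43 x 0.4695 0.4904 z 0.1774
0.0 34 x 0.473 0.4878 z 0.1842
side2 156 zmin 0.15854779682558298
-0.06 5 x 0.4738 0.4752 z 0.1609
-0.05 78 x 0.4735 0.4961 z 0.1591
0.01 24 x 0.4702 0.4919 z 0.1585
0.02 49 x 0.4707 0.4892 z 0.1593
```

```bash
python3 -m inch '[[0,0,0,0,0,0,-0.2],[0,0,0,0,0,0,-0.2],[0,0,0,0,0,0,-0.2],[0,0,0,0,0,0,-0.2],[0,0,0.4,0,0,0,-0.2],[0,0,0.4,0,0,0,-0.2],[0,0,0.44,0,0,0,-0.2],[0,0,0,0,0,0,-0.2]]'
python3 - <<'E'
from h import *
n="side";I,D=bot.camera(n);np.save("side5.npy",D)
cv2.imwrite("pics/side5c.png",cv2.resize(I[120:220,220:320],None,fx=6,fy=6,interpolation=cv2.INTER_CUBIC))
E
python3 st.py .480 -.016 .088
```

```text
clock: 8.35
eef_pos: [0.4779, -0.0163, 0.0858]
tool_rot: [0.692, 0.722, -0.002, -0.002]
ft_force: [-1.2, 1.4, -0.8]
grip_width: 0.0514
8.4 [ 0.4785 -0.0164  0.0867] xang 92.41 z [-3.2e-03  1.0e-04 -1.0e+00] F [ 0.2  0.5 -0.5] T [ 0.03  0.08 -0.05] w 0.0513 j [-0.03  0.28 -0.24  1.05 -0.   -0.08]
tool units to goal [ 0.012  0.06  -0.05 ]
```

View pics/side5c.png

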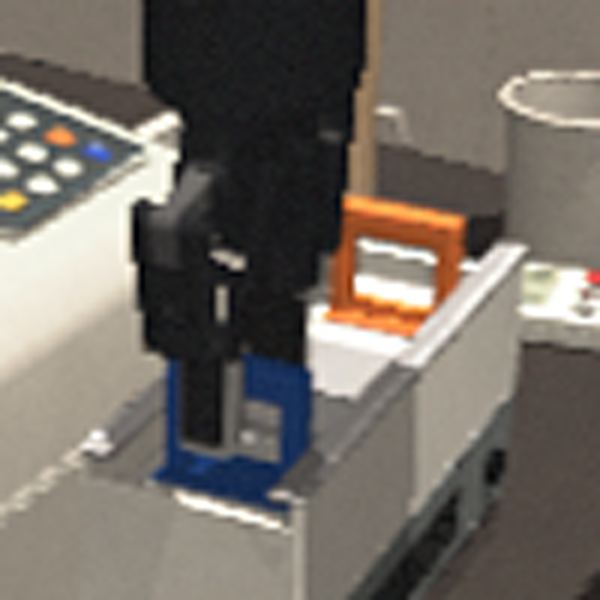

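The left finger (crop 205,400) now stands in front of the blue bar and the other behind it, so the fingers straddle it. Closing now.

```bash
python3 -m inch '[[0,0,0,0,0,0,1],[0,0,0,0,0,0,1],[0,0,0,0,0,0,1],[0,0,0,0,0,0,1],[0,0,0,0,0,0,1],[0,0,0,0,0,0,1],[0,0,0,0,0,0,1],[0,0,0,0,0,0,1]]'
python3 st.py .480 -.016 .088
```

```text
clock: 9.2
eef_pos: [0.4803, -0.0163, 0.0886]
tool_rot: [0.692, 0.722, 0.0, 0.0]
ft_force: [0.1, 1.7, 3.8]
grip_width: 0.0107
9.2 [ 0.4803 -0.0163  0.0886] xang 92.42 z [ 1.1e-03  2.0e-04 -1.0e+00] F [0.1 1.7 3.8] T [ 0.17 -0.05 -0.01] w 0.0107 j [-0.03  0.28 -0.24  1.05  0.   -0.08]
tool units to goal [ 0.011 -0.012  0.026]
```

```bash
python3 -m inch '[[0,0,-0.15,0,0,0,1],[0,0,-0.15,0,0,0,1],[0,0,-0.15,0,0,0,1],[0,0,-0.15,0,0,0,1],[0,0,0,0,0,0,1],[0,0,0,0,0,0,1],[0,0,0,0,0,0,1],[0,0,0,0,0,0,1]]'
python3 - <<'E'
from h import *
n="side";I,D=bot.camera(n);np.save("side6.npy",D)
cv2.imwrite("pics/side6c.png",cv2.resize(I[120:220,220:320],None,fx=6,fy=6,interpolation=cv2.INTER_CUBIC))
E
python3 st.py .483 -.092 .1035
```

```text
clock: 10.0
eef_pos: [0.4796, -0.0164, 0.103]
tool_rot: [0.692, 0.722, -0.0, -0.0]
ft_force: [-0.1, 0.7, -2.1]
grip_width: 0.0108
10.05 [ 0.4797 -0.0164  0.103 ] xang 92.41 z [-4.e-04  0.e+00 -1.e+00] F [ 0.5  0.4 -1.9] T [-0.02  0.01  0.02] w 0.0109 j [-0.03  0.27 -0.22  1.08  0.   -0.08]
tool units to goal [-3.027  0.006 -0.019]
```

View pics/side6c.png

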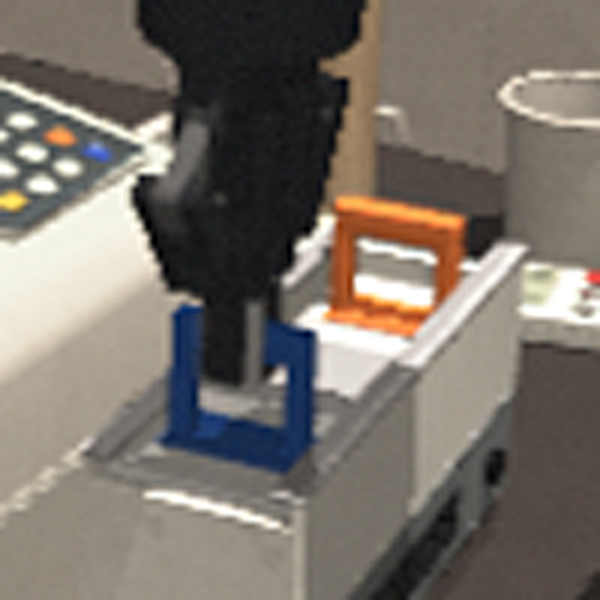

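```bash
python3 -m inch '[[-0.2,0,0,0,0,0,1],[-0.45,0,0,0,0,0,1],[-0.5,0,0,0,0,0,1],[-0.5,0,0,0,0,0,1],[-0.5,0,0,0,0,0,1],[-0.45,0,0,0,0,0,1],[-0.3,0,0,0,0,0,1],[-0.14,0,0,0,0,0,1]]'
python3 - <<'E'
from h import *
n="side";I,D=bot.camera(n);np.save("side7.npy",D)
cv2.imwrite("pics/side7c.png",cv2.resize(I[110:220,220:320],None,fx=5,fy=5,interpolation=cv2.INTER_CUBIC))
E
python3 st.py .483 -.0923 .0985
```

```text
clock: 10.85
eef_pos: [0.483, -0.0934, 0.1032]
tool_rot: [0.693, 0.721, -0.0, -0.0]
ft_force: [0.6, 0.8, -1.8]
grip_width: 0.0112
10.9 [ 0.4831 -0.0934  0.1032] xang 92.34 z [-0.e+00 -3.e-04 -1.e+00] F [ 0.1 -0.6 -2.2] T [ 0.02 -0.1   0.  ] w 0.0109 j [-0.19  0.29 -0.19  1.09 -0.   -0.23]
tool units to goal [ 0.045 -0.     0.187]
```

View pics/side7c.png

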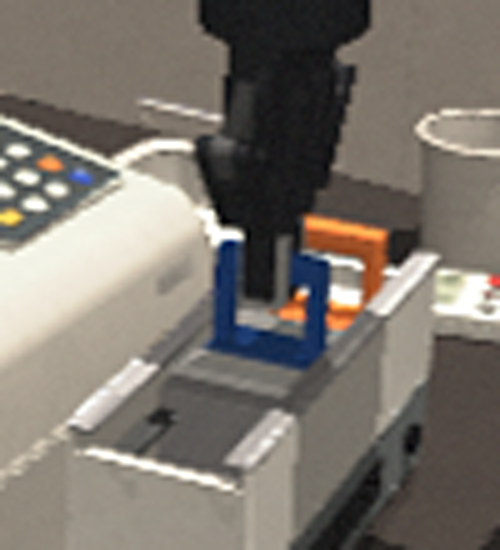

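```bash
python3 -m inch '[[0,0,0,0,0,0,1],[0.02,0,0.05,0,0,0,1],[0,0,0.05,0,0,0,1],[0,0,0.05,0,0,0,1],[0,0,0.04,0,0,0,1],[0,0,0,0,0,0,1],[0,0,0,0,0,0,1],[0,0,0,0,0,0,1]]'
python3 st.py .483 -.0923 .0985
python3 - <<'E'
from h import *
n="side";I,D=bot.camera(n);np.save("side8.npy",D)
cv2.imwrite("pics/side8c.png",cv2.resize(I[110:220,220:320],None,fx=5,fy=5,interpolation=cv2.INTER_CUBIC))
E
```

```text
clock: 11.7
eef_pos: [0.4831, -0.0916, 0.0987]
tool_rot: [0.692, 0.722, 0.0, -0.0]
ft_force: [-0.8, 1.9, 1.9]
grip_width: 0.0104
11.7 [ 0.4831 -0.0916  0.0987] xang 92.42 z [ 4.e-04  4.e-04 -1.e+00] F [-0.8  1.9  1.9] T [ 0.3   0.25 -0.  ] w 0.0104 j [-0.19  0.29 -0.2   1.08  0.   -0.23]
tool units to goal [-0.029 -0.005  0.008]
```

View pics/side8c.png

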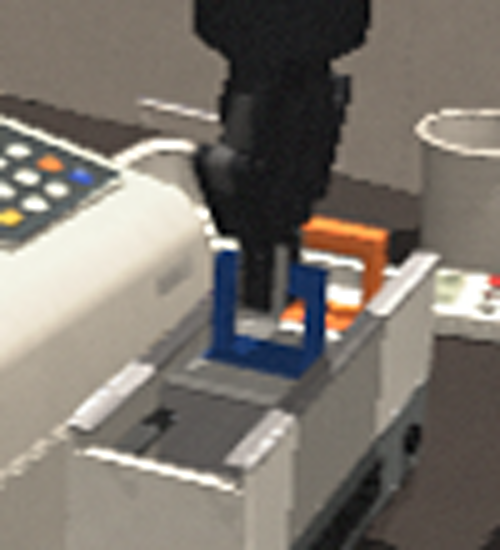

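```bash
python3 -m inch '[[0,0,0,0,0,0,0.4],[0,0,0,0,0,0,0.1],[0,0,0,0,0,0,0.1],[0,0,0,0,0,0,0.1],[0,0,-0.4,0,0,0,0.1],[0,0,-1,0,0,0,0.1],[0,0,-1,0,0,0,0.1],[0,0,-1,0,0,0,0.1]]'
python3 -m inch '[[0,-1,-1,0,0,0,0.1],[0,-1,-1,0,0,0,0.1],[0,-1,0,0,0,0,0.1],[-1,-1,0,0,0,0,0.1],[-1,-1,0,0,0,0,0.1],[-1,-1,0,0,0,0,0.1],[-1,-1,0,0,0,0,0.1],[-1,0,0,0,0,0,0.1]]'
python3 -m inch '[[-1,0,0,0,0,0,0.1],[-1,0,0,0,0,0,0.1],[-1,0,0,0,0,0,0.1],[-1,0,0,0,0,0,0.1],[-1,0,0,0,0,0,0.1],[0,0,0,0,0,0,0.1],[0,0,0,0,0,0,0.1],[0,0,0,0,0,0,0.1]]'
python3 - <<'E'
from h import *
for n,a in(("side",(slice(110,250),slice(220,320))),("top",(slice(155,235),slice(230,360)))):
    I,D=bot.camera(n);np.save(n+"9.npy",D);cv2.imwrite(f"pics/{n}9.png",I)
    cv2.imwrite(f"pics/{n}9c.png",cv2.resize(I[a],None,fx=6 if n=="top" else 4,fy=6 if n=="top" else 4,interpolation=cv2.INTER_CUBIC))
    P=cloud(n,D);H=cv2.cvtColor(I,cv2.COLOR_BGR2HSV);reg=np.zeros(D.shape,bool)
    if n=="top":reg[160:230,235:355]=1
    else: reg[145:215,235:310]=1
    for nm,lo,hi in(("blue",100,125),("orange",5,22)):
        m=reg&(H[...,0]>=lo)&(H[...,0]<=hi)&(H[...,1]>140)&(H[...,2]>80)&(D>0)&(P[...,2]>.1)&(P[...,2]<.17)
        Q=P[m];zt=np.percentile(Q[:,2],95);T=Q[Q[:,2]>zt-.008]
        c,(w,h),an=cv2.minAreaRect((T[:,:2]*1000).astype(np.float32))
        print(n,nm,len(T),"ztop",zt.round(4),np.median(T,0).round(4),np.round(c,1),round(w,1),round(h,1),round(an,1))
E
python3 st.py
```

```text
clock: 12.55
eef_pos: [0.483, -0.0919, 0.1851]
tool_rot: [0.692, 0.722, 0.0, 0.0]
ft_force: [1.0, 0.2, -0.3]
grip_width: 0.0384
clock: 13.35
eef_pos: [0.3109, -0.2246, 0.2347]
tool_rot: [0.693, 0.721, -0.0, 0.0]
ft_force: [1.4, -0.1, -0.0]
grip_width: 0.0381
clock: 14.15
eef_pos: [0.3185, -0.3483, 0.2338]
tool_rot: [0.692, 0.722, 0.0, -0.0]
ft_force: [-0.2, -0.2, 0.1]
grip_width: 0.0383
side blue 110 ztop 0.1548 [ 0.4829 -0.0861  0.1527] [532. -99.] 21.8 149.8 77.2
side orange 92 ztop 0.1447 [ 0.4844 -0.1616  0.1424] [ 487.5 -128.6] 87.6 50.6 87.5
top blue 126 ztop 0.1553 [ 0.4822 -0.0909  0.1535] [482.5 -91.6] 51.2 12.3 2.4
top orange 109 ztop 0.1458 [ 0.4847 -0.1664  0.1432] [ 485.7 -166.9] 52.5 9.9 2.8
14.25 [ 0.3187 -0.3482  0.2338] xang 92.46 z [ 2.e-04 -1.e-04 -1.e+00] F [-0.7  0.1 -0.1] T [-0.01  0.03 -0.06] w 0.0384 j [-0.83  0.17  0.01  1.41  0.   -0.87]
```

View pics/side9c.png

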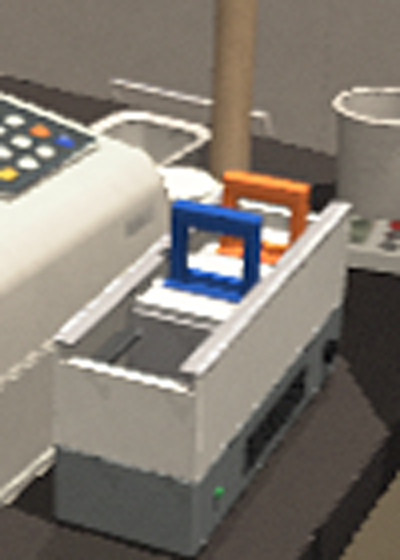

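View pics/top9c.png

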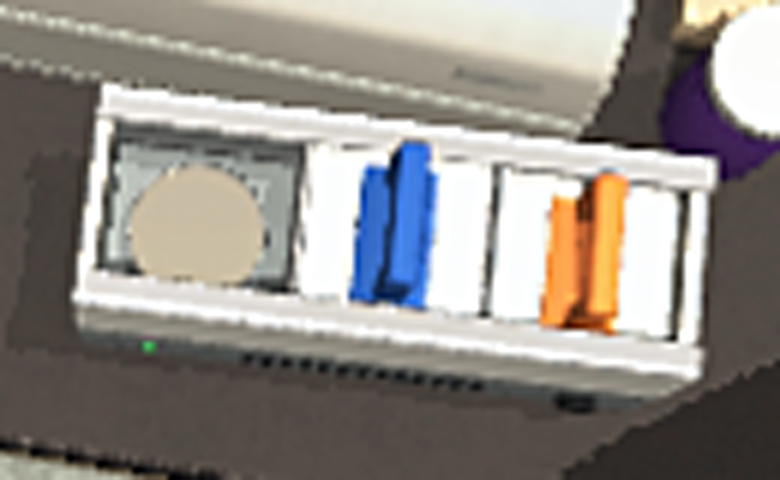

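```bash
python3 -c "
from workcell import bot
bot.job_done()"
```

```text
the job is handed in; nothing more can be done
```

The blue hatch now sits flat in the middle of the parking deck with its well open, and the orange hatch is still shut in its seat. I lifted it about 15 mm, slid it 75–76 mm along the channels, set it down, let go, moved clear and handed the job in at about 14.3 s of the 32 s.

**Last checks:**
- **Blue hatch:** in the top camera its handle is at about (0.4825, -0.0916). My estimates of the deck middle ranged from (0.4828, -0.0915) to (0.483, -0.0955). The bar top is at 0.155 m, 10 mm higher than before, as expected on the deck. The force reading also showed it resting on the deck before I let go.
- **Orange hatch:** its handle measured within about 0.5 mm of where it started.
- **Forces:** every force reading I took stayed under 5 N, but I only read it at the end of each call or between calls.

**Two things disagreed:**
- **Tool height:** the cameras showed the fingertips about 31 mm higher than the reported tool height. A first trial close at the reported height went fully shut above the bar without touching it. I then trusted the cameras, lowered the tool 31 mm, and the grip held.
- **Side camera:** its y positions came out about 5 mm different from the top camera's, because it mostly sees the handles' near faces. I used the top camera for position.

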